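Feel the air valves for a binding lever

ROBOT

A 6-joint arm with a two-finger parallel gripper is mounted at the origin on the work surface. World frame = base frame: x ahead of the robot, y to its left, z up, the work surface at z = 0. Lengths are in mm, angles in rad, forces in N, time in s.
With the tool pointing down it reaches from about 275 to 1000 mm from the base axis. Payload 8.4 kg.
Tool frame: the origin (TCP) lies midway between the tips of the shut fingers; the grasp point (between the pads) lies 19 mm behind it; z points along the fingers, y is the line along which they close (so a half turn about z gives the same grasp; the last joint's range is limited). The gripper opens to 85 mm and grips with 20 to 120 N. Pads are 22 mm wide; open, the fingers measure 114 mm over their backs; the gripper's body (76 mm by 85 mm) begins 54 mm behind the grasp point. The pads swing forward as they close: fully open they stand 13 mm farther back than shut.
Start: joints at [-1.24, 0.353, 1.633, -0, 1.155, -0.002], TCP at [204.18, -590.71, 231.281] pointing down, gripper open.
Joint ranges: [-2.63, 2.63], [-0.92, 2.1], [0.06, 2.66], [-1.3, 4.44], [0, 2.69], [-3.02, 3.02]. Speed limits (rad/s): [2.22, 2.22, 2.79, 3.14, 3.14, 3.14].

INTERFACE

Orientations are given as [roll, pitch, yaw] about the fixed x, y, z axes, in that order (R = Rz(yaw) Ry(pitch) Rx(roll)).
In Python, from rig import r gives the robot as it stands.
- The arm moves only by the shell command python3 -m inch 'ROWS' [OPENING] [FORCE]. ROWS is JSON, a list that holds one entry, the list of rows, each a list of 6 numbers: the shift along the tool's x, y, z scaled (see below), then the turn, a rotation vector about the tool's x, y, z scaled (see below). In form: [[[tx, ty, tz, wx, wy, wz], ...]]. A call has 1 to 8 rows; each row is the pose to reach, as a shift and turn from the pose commanded when the call began, along the tool's axes at that moment, turning the shorter way round; what a row does not reach only later rows make up. The controller multiplies each number of a shift by 20 cm and each number of a turn by pi rad. A row lasts 1/12 s, in which the tool goes at most 41.7 mm and 7.16 degrees, less where a joint would pass 70% of its speed; a pose out of reach is approached as far as the arm can. A call with a number of a shift or a turn outside -1 to 1 is refused whole. A call with a gripper value outside its range is refused whole. OPENING is the gripper's target within -1 to 1 (fully open at 1, half-way at 0, shut at -1), set as the call begins (- or left out, the last holds). The fingers move at their own pace and stop on an object; FORCE is the grip in N (left out, the last holds). Time passes only in rows, so rows that repeat a pose let the fingers close. It gives the time, the measured TCP pose, the force, the opening and the grip force at its end, in the units of the state.
- r.sense(): the state, without advancing time (a new reading comes with each control period).
- r.grab_frame(name): name is "scene" or "top"; returns the picture (400x640x3 uint8, red, green, blue); there is no depth.
- r.camera_info(name): a dict with "K" (3x3 intrinsics, pixels), "distortion" ([k1, k2, p1, p2, k3] as OpenCV has them; the pictures are not rectified), "rvec" (rotation vector, rad) and "tvec" (3), from world to camera coordinates, as OpenCV has them. Camera axes: x right, y down, z forward; pixel columns grow to the right and rows downward; lengths in mm; the calibration is good to about 2 mm. A picture is of the moment at which its call begins. camera_info takes no time and is no camera call.
- r.sign_off(): hands the job in; it is judged then, once.
The state is a dict: "clock": time; "qpos": joint angles; "qvel": joint speeds; "joint_efforts": joint torques, N m; "eef_pos": TCP position; "tcp_rot": TCP orientation; "contact_force": force on the tool from outside, world axes, zero at the start; "wrist_torque": the same for the moment, N m; "opening": opening from 0.0 (shut) to 1.0 (fully open); "grasp_force": force on a finger pad.
Only numpy, scipy, OpenCV 4.12 (cv2) and the standard library are available. Lean on these libraries where they do the work, as an engineer would, in place of code of your own. Each camera call takes 0.05 s, during which the arm holds its last target. There are 200 camera calls.

TASK

Test the three valve levers on the bench: with shut fingers push each one gently from across its pipe towards in line with it, feeling whether it swings freely all the way or catches part-way. Leave the levers that swing freely fully open, in line with their pipes and pointing away from the robot; push one that catches until you clearly feel it resist, do not force it, and swing it back shut, square across its pipe. Leave everything else on the bench where it is.

Things in the scene. Friction and masses are not known exactly. Their poses are not given: they have to be found in the camera images.
- valve_a: One of three alike quarter-turn air valves fixed to the bench, in any of three places: dark steel foot plate 110 x 70 x 8 mm, on it a level pipe 150 mm long along the valve's x axis (pipe axis 36 mm up, top 54 mm up), brass body in the middle, lever pivot straight above that. Origin: on the bench under the pivot; x along the pipe to the far side of the bench, z up
- lever_a: Lever of valve_a: black-sleeved bar 16 mm wide, 67 to 81 mm above the bench, 117 mm long from the pivot (nut top 90 mm up); swings level. Origin on the pivot, 74 mm up; x points out along the lever. SHUT: square across the pipe, along the valve's -y. OPEN: along the valve's +x, 90 deg counter-clockwise from above, at a cushioned stop. Starts within 0.4 rad of shut; no stop at shut
- end_a (a point): Mid-bar point of lever_a, 100 mm from the pivot, 74 mm up. Pushed 85 mm out, a free lever takes about 1 N up to the stop and stays where left. A binding one catches somewhere 0.4 to 1 rad from shut, then pushes back 0.7 N more per mm (so does the stop) and springs back to there if let go: 4 N is clear resistance, over 15 N harms it. Squeezing counts as force too
- valve_b: One of three alike quarter-turn air valves fixed to the bench, in any of three places: dark steel foot plate 110 x 70 x 8 mm, on it a level pipe 150 mm long along the valve's x axis (pipe axis 36 mm up, top 54 mm up), brass body in the middle, lever pivot straight above that. Origin: on the bench under the pivot; x along the pipe to the far side of the bench, z up
- lever_b: Lever of valve_b: black-sleeved bar 16 mm wide, 67 to 81 mm above the bench, 117 mm long from the pivot (nut top 90 mm up); swings level. Origin on the pivot, 74 mm up; x points out along the lever. SHUT: square across the pipe, along the valve's -y. OPEN: along the valve's +x, 90 deg counter-clockwise from above, at a cushioned stop. Starts within 0.4 rad of shut; no stop at shut
- end_b (a point): Mid-bar point of lever_b, 100 mm from the pivot, 74 mm up. Pushed 85 mm out, a free lever takes about 1 N up to the stop and stays where left. A binding one catches somewhere 0.4 to 1 rad from shut, then pushes back 0.7 N more per mm (so does the stop) and springs back to there if let go: 4 N is clear resistance, over 15 N harms it. Squeezing counts as force too
- valve_c: One of three alike quarter-turn air valves fixed to the bench, in any of three places: dark steel foot plate 110 x 70 x 8 mm, on it a level pipe 150 mm long along the valve's x axis (pipe axis 36 mm up, top 54 mm up), brass body in the middle, lever pivot straight above that. Origin: on the bench under the pivot; x along the pipe to the far side of the bench, z up
- lever_c: Lever of valve_c: black-sleeved bar 16 mm wide, 67 to 81 mm above the bench, 117 mm long from the pivot (nut top 90 mm up); swings level. Origin on the pivot, 74 mm up; x points out along the lever. SHUT: square across the pipe, along the valve's -y. OPEN: along the valve's +x, 90 deg counter-clockwise from above, at a cushioned stop. Starts within 0.4 rad of shut; no stop at shut
- end_c (a point): Mid-bar point of lever_c, 100 mm from the pivot, 74 mm up. Pushed 85 mm out, a free lever takes about 1 N up to the stop and stays where left. A binding one catches somewhere 0.4 to 1 rad from shut, then pushes back 0.7 N more per mm (so does the stop) and springs back to there if let go: 4 N is clear resistance, over 15 N harms it. Squeezing counts as force too
- pot_center (a point): small aluminium pot, 42 mm across, 30 mm tall, standing among the valves; this is its centre. Leave alone
- collar: steel collar, 44 mm across, 16 mm tall, lying among the valves; origin under its centre. Leave alone
- spanner: spanner 140 mm long lying near the robot. Leave alone
- paintbrush: paintbrush 160 mm long lying near the robot. Leave alone
- tin: paint tin, 100 mm across, 120 mm tall, at the back. Leave alone
- spray: spray can, 62 mm across, 180 mm tall, at the back. Leave alone
- jar: amber glass jar, 72 mm across, 90 mm tall, at the back. Leave alone
Not all that is in view belongs to the job. Leave any green look-alike of the valve_b alone.

How it is judged:
By the outcome, as a careful person would: the job done as asked, in the order asked, and still so for the second after the job is handed in, with the robot touching nothing.
It also fails if it takes over 67 s, if anything falls off the work surface, if the arm or the gripper's body presses on something with over 40 N, if the wrist force passes 120 N, or if a joint passes its speed limit or range.

## Working session

There is one attempt and no reset: what is moved stays moved. The work goes in short steps, Python scripts to look and compute and a shell command to move; the robot and the scene stay as the last step left them, time stands still between calls to the robot, and variables do not carry over. Pictures are saved under pics/ and viewed, at most 10 in all, crops included, and the job is handed in when it is done.

```bash
mkdir -p pics; ls; python3 - <<'E'
from rig import r
import cv2
for n in("scene","top"):
    cv2.imwrite(f"pics/{n}0.png",r.grab_frame(n)[:,:,::-1]); print(r.camera_info(n))
print(r.sense())
E
```

```text
pics
{'K': array([[466.40602353,   0.        , 319.51802737],
       [  0.        , 466.40602353, 196.69957725],
       [  0.        ,   0.        ,   1.        ]]), 'distortion': array([0.009367, 0.      , 0.      , 0.      , 0.      ]), 'rvec': array([ 0.82581924,  2.40360387, -1.30872053]), 'tvec': array([ 424.56419797, -161.19428378, 1537.80914811])}
{'K': array([[438.49016881,   0.        , 321.11837964],
       [  0.        , 438.49016881, 200.12164735],
       [  0.        ,   0.        ,   1.        ]]), 'distortion': array([-0.11358154,  0.        ,  0.        ,  0.        ,  0.        ]), 'rvec': array([ 2.14130515, -2.14533048,  0.16313753]), 'tvec': array([  58.293715  ,  568.89335146, 1260.11002027])}
{'clock': 0.1, 'qpos': array([-1.24041237e+00,  3.53606256e-01,  1.63407020e+00,  4.15343067e-06,
        1.15520124e+00, -2.43768587e-03]), 'qvel': array([-0.00044405, -0.00178104, -0.00185537, -0.00112413, -0.00202966,
       -0.0002169 ]), 'joint_efforts': array([-2.52651298e-04, -6.06356335e+01, -3.42817748e+01, -8.55140888e-05,
        3.77841963e-03,  2.43363968e-05]), 'eef_pos': array([ 204.03204452, -590.29766738,  230.61519902]), 'tcp_rot': array([-3.14030763e+00, -6.93021594e-06,  3.32819963e-01]), 'contact_force': array([-0.52354448, -0.31446128, -0.95711605]), 'wrist_torque': array([ 0.03321383, -0.0137078 ,  0.00280795]), 'grasp_force': 0.0, 'opening': 0.9985374285053297}
```

View pics/top0.png

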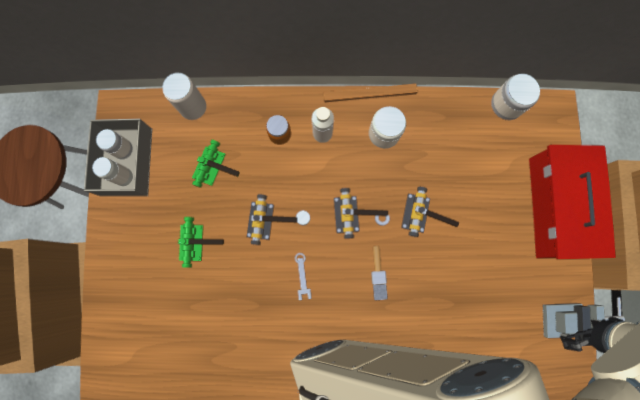

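View pics/scene0.png

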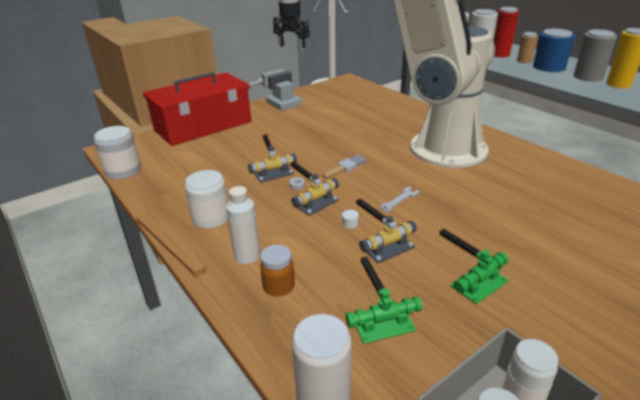

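The top view shows three brass valves, at about (260,219), (347,212) and (417,210). The green look-alikes at (208,163) and (190,242) are to be left alone. The pot is at (303,217), the collar at (382,218), and the levers point right, towards -y. The scene view agrees. Next I'll take one close crop of the brass ones.

```bash
python3 - <<'E'
import cv2
im=cv2.imread("pics/top0.png")[180:255,240:470]
im=cv2.resize(im,None,fx=3.4,fy=3.4,interpolation=cv2.INTER_CUBIC)
for k in range(240,470,20): cv2.line(im,(int((k-240)*3.4),0),(int((k-240)*3.4),6),(0,0,255),1); cv2.putText(im,str(k),(int((k-240)*3.4),16),0,.35,(255,255,255))
for k in range(180,255,10): cv2.line(im,(0,int((k-180)*3.4)),(6,int((k-180)*3.4)),(0,0,255),1); cv2.putText(im,str(k),(8,int((k-180)*3.4)+4),0,.35,(255,255,255))
cv2.imwrite("pics/crop.png",im)
E
```

```text
(no output)
```

View pics/crop.png

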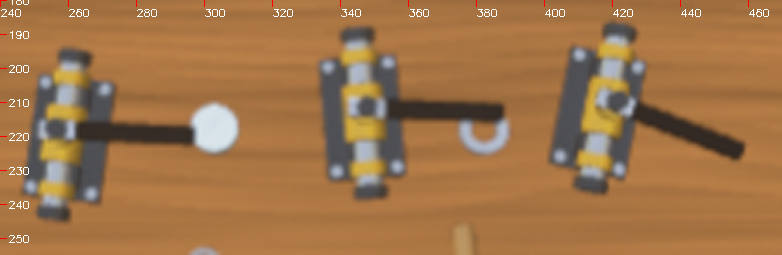

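Left to right, the nut and lever-tip pixels are (256.5,218)→(297.4,219.7), (348,211.5)→(388,213) and (421,210)→(458,225). I'll convert these to positions next.

```bash
cat > h.py <<'E'
from rig import r
import numpy as np,cv2
from scipy.spatial.transform import Rotation as R
def w(px,z,cam="top"):
    c=r.camera_info(cam); M=cv2.Rodrigues(c["rvec"])[0]
    p=cv2.undistortPoints(np.array([[px]],float),c["K"],c["distortion"])[0,0]
    d=M.T@[*p,1]; o=-M.T@c["tvec"]; return (o+d*(z-o[2])/d[2])[:2]
def proj(P,cam="top"):
    c=r.camera_info(cam); return cv2.projectPoints(np.array(P,float),c["rvec"],c["tvec"],c["K"],c["distortion"])[0][:,0]
def ang(v): return np.arctan2(v[1],v[0])
def row(cur,yaw0,x,y,z,yaw): # cur=commanded [x,y,z], tool straight down at yaw0
    T=R.from_euler("xyz",[np.pi,0,yaw0]); 
    s=T.inv().apply(np.array([x,y,z])-cur)/200
    t=(T.inv()*R.from_euler("xyz",[np.pi,0,yaw])).as_rotvec()/np.pi
    return np.round([*s,*t],4)
E
python3 - <<'E'
from h import *
for n,nut,tip,p1,p2 in (("L",(256.5,217.9),(297.4,219.7),(262,197),(255.9,242.4)),("M",(347.9,211.5),(387.9,212.9),(345,190.3),(349.1,235.9)),("R",(421.2,209.7),(458.2,224.7),(422.4,189.7),(413.8,234.1))):
    P=w(nut,90);T=w(tip,77);a=w(p1,40);b=w(p2,40)
    print(n,P,T,np.hypot(*(T-P)),"lever",ang(T-P),"pipe",ang(a-b),"mid",(a+b)/2, np.hypot(*(a-b)))
print(w((303,217),25),w((382,218),16))
E
```

```text
L [510.87904752 241.74049474] [507.01050467 125.57161722] 116.23327289939606 lever -1.6040850515018668 pipe -0.11575607468631964 mid [511.52451018 241.71743627] 136.2976855525058
M [528.8679121  -19.08979036] [ 526.13867442 -135.59339512] 116.5355682209194 lever -1.594218250964318 pipe 0.07872401375718588 mid [530.86736419 -19.6269048 ] 136.76728825181095
R [ 533.50535215 -230.08458753] [ 490.92240342 -340.60983071] 118.44465754843942 lever -1.9385472914020265 pipe -0.22480041438940337 mid [ 533.898812   -232.32689181] 136.89778119772353
[520.67849785 111.60315355] [ 518.11083983 -126.74093686]
```

```bash
cat >> h.py <<'E'
V=dict(L=(510.9,241.7,-.116),M=(529.5,-19.3,.079),R=(533.6,-230.8,-.225))
def pt(v,th,off,rad=85): # th from shut; off along push normal
    x,y,s=V[v]; a=s-np.pi/2+th; return x+rad*np.cos(a)-off*np.sin(a), y+rad*np.sin(a)+off*np.cos(a), a+np.pi/2
E
python3 - <<'E'
from h import *
c=np.array([204.18,-590.71,231.28]); 
x,y,a=pt("R",-.143,-40); print(x,y,a)
for z in(231,64): print(row(c,.3328,x,y,z,a))
for v in "LMR":
  print(v,pt(v,0,-45))
E
```

```text
465.6992968473208 -295.7191382519188 -0.3680000000000001
[ 1.7177e+00 -9.6680e-01  1.4000e-03  0.0000e+00 -0.0000e+00  2.2310e-01]
[ 1.7177 -0.9668  0.8364  0.     -0.      0.2231]
L (np.float64(456.364518478037), np.float64(162.47954017321263), -0.1160000000000001)
M (np.float64(491.34836694388054), np.float64(-107.58619878073361), 0.07899999999999996)
R (np.float64(470.7702244006992), np.float64(-303.61771280493167), -0.2250000000000001)
```

```bash
python3 -m inch '[[[0.86,-0.48,0,0,0,0],[0.86,-0.48,0,0,0,0],[0.86,-0.48,0,0,0,0],[0.86,-0.48,0,0,0,0],[0.86,-0.48,0,0,0,0],[0.86,-0.48,0,0,0,0]]]' -1 20; python3 -m inch '[[[0.86,-0.487,0,0,0,0.223],[0.86,-0.487,0,0,0,0.223],[0.86,-0.487,0,0,0,0.223],[0.86,-0.487,0,0,0,0.223],[0.86,-0.487,0,0,0,0.223],[0.86,-0.487,0,0,0,0.223],[0.86,-0.487,0,0,0,0.223],[0.86,-0.487,0,0,0,0.223]]]'
```

```text
clock: 0.6
eef_pos: [338.1, -439.7, 231.0]
tcp_rot: [-3.14, -0.001, 0.336]
contact_force: [-0.3, 0.6, -1.0]
opening: 0.145
grasp_force: 0.0
clock: 1.27
eef_pos: [466.0, -295.5, 231.0]
tcp_rot: [3.141, 0.001, -0.363]
contact_force: [0.1, -0.7, 0.7]
opening: -0.002
grasp_force: 0.0
```

```bash
python3 -m inch '[[[0,0,0.83,0,0,0],[0,0,0.83,0,0,0],[0,0,0.83,0,0,0],[0,0,0.83,0,0,0],[0,0,0.83,0,0,0],[0,0,0.83,0,0,0],[0,0,0.83,0,0,0]]]'; python3 - <<'E'
from h import *
im=r.grab_frame("top")[170:290,380:500,::-1]; cv2.imwrite("pics/r1.png",cv2.resize(im,None,fx=5,fy=5,interpolation=cv2.INTER_CUBIC))
c=np.array([465.8,-295.7,64]);y0=-.368
for th in (-.143,0,.15,.3,.45,.6,.75):
    print(th,row(c,y0,*pt("R",th,-19)[:2],64,pt("R",th,0)[2]))
E
```

```text
clock: 1.85
eef_pos: [466.6, -297.0, 67.0]
tcp_rot: [3.141, -0.002, -0.367]
contact_force: [0.2, 0.3, 0.2]
opening: 0.004
grasp_force: 0.0
-0.143 [ 0.1046  0.0003  0.      0.     -0.      0.    ]
0 [ 0.1661  0.0095  0.      0.      0.     -0.0455]
0.15 [ 0.2314  0.0096  0.      0.      0.     -0.0933]
0.3 [ 0.2959 -0.     -0.     -0.      0.     -0.141 ]
0.45 [ 0.3583 -0.0192 -0.      0.      0.     -0.1888]
0.6 [ 0.4171 -0.0475 -0.      0.      0.     -0.2365]
0.75 [ 0.471  -0.0842 -0.     -0.      0.     -0.2843]
```

View pics/r1.png

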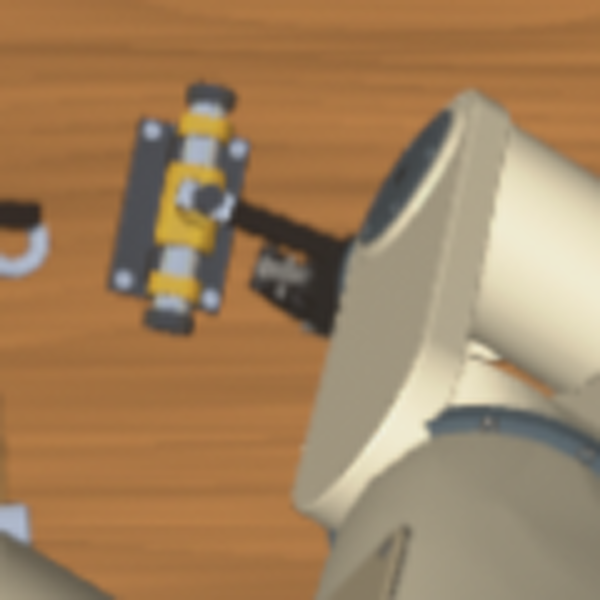

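The fingers are beside the right lever, on the robot side (finger tip at about (280,270), lever at about (300,230) in the crop). I'll push along the arc with small steps and a force guard between them.

```bash
cat > g.py <<'E'
# guard: stop the chain if the tool feels more than argv[1] N level
import sys
from h import *
s=r.sense(); f=np.hypot(*s["contact_force"][:2]); print("F %.1f yaw %.3f t %.1f"%(f,s["tcp_rot"][2],s["clock"]))
sys.exit(f>float(sys.argv[1]))
E
python3 -m inch '[[[0.05,0,0.02,0,0,0],[0.1,0,0.02,0,0,0],[0.1,0,0.02,0,0,0]]]'; python3 g.py 3 && python3 -m inch '[[[0.066,0.01,0,0,0,-0.0455],[0.131,0.01,0,0,0,-0.0933],[0.131,0.01,0,0,0,-0.0933],[0.131,0.01,0,0,0,-0.0933]]]' && python3 g.py 3 
```

```text
clock: 2.15
eef_pos: [488.0, -304.4, 63.2]
tcp_rot: [3.141, -0.005, -0.367]
contact_force: [-0.3, -0.3, 0.8]
opening: -0.0
grasp_force: 0.1
F 0.4 yaw -0.367 t 2.1False
```

```bash
sed -i 's/sys.exit(f/sys.exit(int(f/; s/\[1\]))$/[1])))/' g.py; tail -1 g.py
python3 -m inch '[[[0.066,0.01,0,0,0,-0.0455],[0.131,0.01,0,0,0,-0.0933],[0.131,0.01,0,0,0,-0.0933],[0.131,0.01,0,0,0,-0.0933]]]' && python3 g.py 3 && python3 -m inch '[[[0.052,0.008,0,0,0,-0.038],[0.052,0.008,0,0,0,-0.038],[0.052,0.008,0,0,0,-0.038]]]' && python3 g.py 3
```

```text
sys.exit(int(f>float(sys.argv[1])))
clock: 2.48
eef_pos: [509.8, -314.4, 62.0]
tcp_rot: [3.141, -0.001, -0.072]
contact_force: [-0.4, 0.3, 0.6]
opening: -0.005
grasp_force: 0.0
F 0.4 yaw -0.072 t 2.5
clock: 2.73
eef_pos: [519.0, -316.4, 61.6]
tcp_rot: [3.141, -0.0, 0.041]
contact_force: [-0.1, 0.3, 0.1]
opening: 0.003
grasp_force: 0.0
F 0.4 yaw 0.041 t 2.7
```

```bash

python3 -m inch '[[[0.052,0.008,0,0,0,-0.038],[0.052,0.008,0,0,0,-0.038],[0.052,0.008,0,0,0,-0.038]]]' && python3 g.py 3; python3 - <<'E'
from h import *
a=r.grab_frame("top")[170:270,380:500,::-1];b=r.grab_frame("scene")[110:210,220:340,::-1]
cv2.imwrite("pics/r2.png",cv2.resize(np.hstack([a,b]),None,fx=3.3,fy=3.3,interpolation=cv2.INTER_CUBIC))
E
```

```text
clock: 2.98
eef_pos: [529.1, -317.4, 61.4]
tcp_rot: [3.141, -0.0, 0.159]
contact_force: [0.5, 0.5, 0.6]
opening: -0.004
grasp_force: 0.0
F 0.7 yaw 0.159 t 3.0
```

View pics/r2.png

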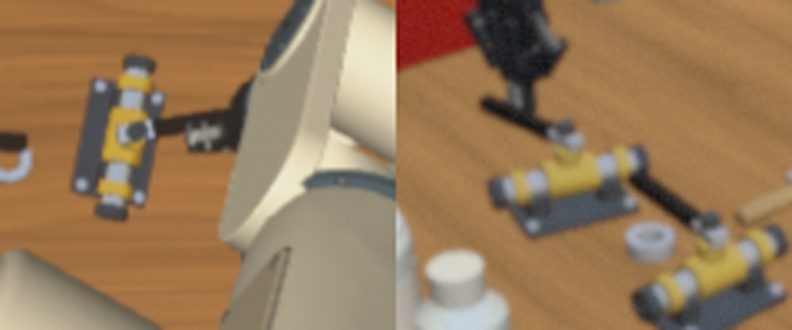

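The lever is swinging with the fingers, at about (205,118) in the left half and held by the shut fingers in the right half. I'll continue.

```bash

S() { python3 g.py 2.6; }
python3 -m inch '[[[0.04,0.005,0,0,0,-0.03],[0.04,0.005,0,0,0,-0.03],[0.04,0.005,0,0,0,-0.03]]]' >/dev/null && S && python3 -m inch '[[[0.04,0.005,0,0,0,-0.03],[0.04,0.005,0,0,0,-0.03],[0.04,0.005,0,0,0,-0.03]]]' >/dev/null && S && python3 -m inch '[[[0.04,0.005,0,0,0,-0.03],[0.04,0.005,0,0,0,-0.03],[0.04,0.005,0,0,0,-0.03]]]' >/dev/null && S && python3 -m inch '[[[0.04,0.005,0,0,0,-0.03],[0.04,0.005,0,0,0,-0.03],[0.04,0.005,0,0,0,-0.03]]]' >/dev/null && S && python3 -m inch '[[[0.04,0.005,0,0,0,-0.03],[0.04,0.005,0,0,0,-0.03],[0.04,0.005,0,0,0,-0.03]]]' >/dev/null && S && python3 -m inch '[[[0.04,0.005,0,0,0,-0.03],[0.04,0.005,0,0,0,-0.03],[0.04,0.005,0,0,0,-0.03]]]' >/dev/null && S ; python3 -c "
from h import *;s=r.sense();print(s['eef_pos'],s['contact_force'],s['tcp_rot'])"
```

```text
F 0.4 yaw 0.254 t 3.3
F 0.8 yaw 0.348 t 3.6
F 0.4 yaw 0.442 t 3.8
F 1.2 yaw 0.536 t 4.1
F 0.3 yaw 0.631 t 4.3
F 1.1 yaw 0.725 t 4.6
[ 574.88359094 -304.60132013   61.23025625] [ 0.59538786 -0.9049406  -0.59793605] [-3.14151874e+00  9.18839298e-05  7.24763303e-01]
```

```bash

S() { python3 g.py 2.6; }
python3 -m inch '[[[0.04,0.009,0,0,0,-0.03],[0.04,0.009,0,0,0,-0.03],[0.04,0.009,0,0,0,-0.03]]]' >/dev/null && S && python3 -m inch '[[[0.04,0.009,0,0,0,-0.03],[0.04,0.009,0,0,0,-0.03],[0.04,0.009,0,0,0,-0.03]]]' >/dev/null && S && python3 -m inch '[[[0.04,0.009,0,0,0,-0.03],[0.04,0.009,0,0,0,-0.03],[0.04,0.009,0,0,0,-0.03]]]' >/dev/null && S && python3 -m inch '[[[0.04,0.009,0,0,0,-0.03],[0.04,0.009,0,0,0,-0.03],[0.04,0.009,0,0,0,-0.03]]]' >/dev/null && S && python3 -m inch '[[[0.04,0.007,0,0,0,-0.03],[0.04,0.007,0,0,0,-0.03],[0.04,0.007,0,0,0,-0.03]]]' >/dev/null && S  ; python3 -c "
from h import *;s=r.sense();print(s['eef_pos'],s['contact_force'],s['tcp_rot'],s['qpos'],pt('R',s['tcp_rot'][2]+.225,-19))"
```

```text
F 0.1 yaw 0.819 t 4.8
F 1.2 yaw 0.913 t 5.1
F 0.5 yaw 1.008 t 5.3
F 1.7 yaw 1.102 t 5.6
F 1.4 yaw 1.196 t 5.8
[ 605.80533294 -278.45262317   61.28297937] [ 0.72635482 -1.22476903  1.0487517 ] [3.14154851e+00 8.20820382e-05 1.19607161e+00] [-4.33050901e-01  6.01306792e-01  1.65575363e+00 -1.02598846e-04
  8.84483384e-01 -5.82611693e-02] (np.float64(605.7474042706846), np.float64(-279.59295089459556), np.float64(1.1960716068725037))
```

```bash

S() { python3 g.py 3; }
python3 -m inch '[[[0.02,0.004,0,0,0,-0.015],[0.02,0.004,0,0,0,-0.015],[0.02,0.004,0,0,0,-0.015]]]' >/dev/null && S && python3 -m inch '[[[0.02,0.004,0,0,0,-0.015],[0.02,0.004,0,0,0,-0.015],[0.02,0.004,0,0,0,-0.015]]]' >/dev/null && S && python3 -m inch '[[[0.02,0.004,0,0,0,-0.015],[0.02,0.004,0,0,0,-0.015],[0.02,0.004,0,0,0,-0.015]]]' >/dev/null && S && python3 -m inch '[[[0.012,0.002,0,0,0,-0.01],[0.012,0.002,0,0,0,-0.01],[0.012,0.002,0,0,0,-0.01]]]' >/dev/null && S && python3 -m inch '[[[0.012,0.002,0,0,0,-0.01],[0.012,0.002,0,0,0,-0.01],[0.012,0.002,0,0,0,-0.01]]]' >/dev/null && S  ; python3 -c "
from h import *;s=r.sense();print(s['eef_pos'],s['contact_force'],s['tcp_rot'])"
```

```text
F 0.8 yaw 1.244 t 6.1
F 0.1 yaw 1.292 t 6.3
F 0.9 yaw 1.340 t 6.6
F 2.6 yaw 1.371 t 6.8
F 3.1 yaw 1.403 t 7.1
[ 613.79800962 -263.63253317   61.32692048] [-0.15459225 -3.1142965   0.46468243] [3.14142920e+00 4.72473117e-04 1.40315822e+00]
```

```bash

python3 -m inch '[[[-0.3,0,0,0,0,0],[-0.3,0,0,0,0,0],[-0.3,0,-0.2,0,0,0],[-0.3,0,-0.4,0,0,0],[-0.3,0,-0.7,0,0,0],[-0.3,0,-0.7,0,0,0],[-0.3,0,-0.7,0,0,0],[-0.3,0,-0.7,0,0,0]]]';  python3 - <<'E'
from h import *
s=r.sense();x,y,a=pt('M',-.102,-40);print(x,y,a,row(s['eef_pos'],s['tcp_rot'][2],x,y,200,a))
E
```

```text
clock: 7.75
eef_pos: [604.6, -322.4, 202.7]
tcp_rot: [3.139, 0.0, 1.404]
contact_force: [-0.1, -0.3, -0.5]
opening: 0.0
grasp_force: 0.0
487.5557518948809 -103.35759960227398 -0.02300000000000013 [ 0.9826 -0.7594  0.0135 -0.     -0.      0.4541]
```

```bash

python3 -m inch '[[[0.98,-0.76,0,0,0,0.454],[0.98,-0.76,0,0,0,0.454],[0.98,-0.76,0,0,0,0.454],[0.98,-0.76,0,0,0,0.454],[0.98,-0.76,0,0,0,0.454],[0.98,-0.76,0,0,0,0.454],[0.98,-0.76,0,0,0,0.454],[0.98,-0.76,0,0,0,0.454]]]';  python3 - <<'E'
from h import *
s=r.sense();x,y,a=pt('M',-.102,-40);print(x,y,a,row(s['eef_pos'],s['tcp_rot'][2],x,y,63,a))
im=r.grab_frame("top")[180:240,380:470,::-1]; cv2.imwrite("pics/r3.png",cv2.resize(im,None,fx=5,fy=5,interpolation=cv2.INTER_CUBIC))
E
```

```text
clock: 8.42
eef_pos: [484.0, -101.6, 199.6]
tcp_rot: [-3.139, 0.003, 0.4]
contact_force: [0.7, -0.7, -0.1]
opening: 0.001
grasp_force: 0.0
487.5557518948809 -103.35759960227398 -0.02300000000000013 [ 0.0128  0.0151  0.6831  0.     -0.      0.1348]
```

View pics/r3.png

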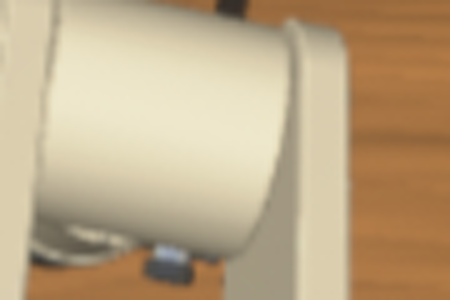

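The arm covers the right valve in this view. Going on to the middle lever.

```bash

python3 -m inch '[[[0,0.01,0.1,0,0,0.135],[0,0.01,0.2,0,0,0.135],[0,0.01,0.3,0,0,0.135],[0,0.01,0.5,0,0,0.135],[0,0.01,0.685,0,0,0.135],[0,0.01,0.685,0,0,0.135],[0,0.01,0.685,0,0,0.135],[0,0.01,0.685,0,0,0.135]]]';  python3 - <<'E'
from h import *
s=r.sense();
for th in (-.102,.3): x,y,a=pt('M',th,-19);print(x,y,a,row(s['eef_pos'],s['tcp_rot'][2],x,y,62,a))
E
```

```text
clock: 9.13
eef_pos: [487.5, -105.9, 65.0]
tcp_rot: [-3.141, 0.0, -0.018]
contact_force: [0.5, -0.3, 0.2]
opening: 0.002
grasp_force: 0.0
508.55019763973746 -103.84055701890033 -0.02300000000000013 [ 0.1053 -0.0123  0.0148  0.     -0.      0.0016]
543.2976209137323 -105.29782356037236 0.379 [ 0.2791 -0.0081  0.0148 -0.      0.     -0.1264]
```

```bash

S() { python3 g.py 2.6; }
python3 -m inch '[[[0.05,-0.005,0.015,0,0,0],[0.1,-0.01,0.015,0,0,0],[0.1,-0.01,0.015,0,0,0]]]' >/dev/null && S && python3 -m inch '[[[0.052,0.008,0,0,0,-0.038],[0.052,0.008,0,0,0,-0.038],[0.052,0.008,0,0,0,-0.038]]]' >/dev/null && S && python3 -m inch '[[[0.052,0.008,0,0,0,-0.038],[0.052,0.008,0,0,0,-0.038],[0.052,0.008,0,0,0,-0.038]]]' >/dev/null && S && python3 -m inch '[[[0.052,0.008,0,0,0,-0.038],[0.052,0.008,0,0,0,-0.038],[0.052,0.008,0,0,0,-0.038]]]' >/dev/null && S && python3 -m inch '[[[0.04,0.007,0,0,0,-0.03],[0.04,0.007,0,0,0,-0.03],[0.04,0.007,0,0,0,-0.03]]]' >/dev/null && S && python3 -m inch '[[[0.04,0.007,0,0,0,-0.03],[0.04,0.007,0,0,0,-0.03],[0.04,0.007,0,0,0,-0.03]]]' >/dev/null && S && python3 -m inch '[[[0.04,0.007,0,0,0,-0.03],[0.04,0.007,0,0,0,-0.03],[0.04,0.007,0,0,0,-0.03]]]' >/dev/null && S ; python3 -c "
from h import *;s=r.sense();print(s['eef_pos'],s['contact_force'],s['tcp_rot'],pt('M',s['tcp_rot'][2]-.079,-19))"
```

```text
F 1.4 yaw -0.019 t 9.4
F 0.8 yaw 0.098 t 9.6
F 0.3 yaw 0.215 t 9.9
F 0.6 yaw 0.333 t 10.1
F 1.0 yaw 0.428 t 10.4
F 0.3 yaw 0.522 t 10.6
F 1.2 yaw 0.617 t 10.9
[561.73160867 -99.58376457  61.22758515] [-0.41411013 -1.08688944 -0.1109532 ] [-3.14154198e+00  1.06473125e-04  6.16794424e-01] (np.float64(563.1669748936947), np.float64(-99.62767145577752), np.float64(0.6167944235432505))
```

```bash

S() { python3 g.py 2.6; }
python3 -m inch '[[[0.04,0.007,0,0,0,-0.03],[0.04,0.007,0,0,0,-0.03],[0.04,0.007,0,0,0,-0.03]]]' >/dev/null && S && python3 -m inch '[[[0.04,0.007,0,0,0,-0.03],[0.04,0.007,0,0,0,-0.03],[0.04,0.007,0,0,0,-0.03]]]' >/dev/null && S && python3 -m inch '[[[0.04,0.007,0,0,0,-0.03],[0.04,0.007,0,0,0,-0.03],[0.04,0.007,0,0,0,-0.03]]]' >/dev/null && S && python3 -m inch '[[[0.04,0.007,0,0,0,-0.03],[0.04,0.007,0,0,0,-0.03],[0.04,0.007,0,0,0,-0.03]]]' >/dev/null && S && python3 -m inch '[[[0.04,0.007,0,0,0,-0.03],[0.04,0.007,0,0,0,-0.03],[0.04,0.007,0,0,0,-0.03]]]' >/dev/null && S && python3 -m inch '[[[0.04,0.007,0,0,0,-0.03],[0.04,0.007,0,0,0,-0.03],[0.04,0.007,0,0,0,-0.03]]]' >/dev/null && S && python3 -m inch '[[[0.04,0.007,0,0,0,-0.03],[0.04,0.007,0,0,0,-0.03],[0.04,0.007,0,0,0,-0.03]]]' >/dev/null && S ; python3 -c "
from h import *;s=r.sense();print(s['eef_pos'],s['contact_force'],s['tcp_rot'],pt('M',s['tcp_rot'][2]-.079,-19))"
```

```text
F 0.2 yaw 0.711 t 11.1
F 0.6 yaw 0.805 t 11.4
F 0.8 yaw 0.900 t 11.6
F 0.3 yaw 0.994 t 11.9
F 1.0 yaw 1.088 t 12.1
F 1.0 yaw 1.183 t 12.4
F 1.7 yaw 1.277 t 12.6
[603.4554691  -62.45085728  61.2741386 ] [ 0.58780542 -1.59151355 -0.02996927] [3.14154688e+00 3.81110505e-05 1.27674024e+00] (np.float64(605.3445774994956), np.float64(-62.12055655783816), np.float64(1.2767402372973025))
```

```bash

S() { python3 g.py 3; }
python3 -m inch '[[[0.04,0.009,0,0,0,-0.03],[0.04,0.009,0,0,0,-0.03],[0.04,0.009,0,0,0,-0.03]]]' >/dev/null && S && python3 -m inch '[[[0.04,0.009,0,0,0,-0.03],[0.04,0.009,0,0,0,-0.03],[0.04,0.009,0,0,0,-0.03]]]' >/dev/null && S && python3 -m inch '[[[0.04,0.007,0,0,0,-0.03],[0.04,0.007,0,0,0,-0.03],[0.04,0.007,0,0,0,-0.03]]]' >/dev/null && S && python3 -m inch '[[[0.02,0.004,0,0,0,-0.015],[0.02,0.004,0,0,0,-0.015],[0.02,0.004,0,0,0,-0.015]]]' >/dev/null && S && python3 -m inch '[[[0.013,0.002,0,0,0,-0.01],[0.013,0.002,0,0,0,-0.01],[0.013,0.002,0,0,0,-0.01]]]' >/dev/null && S && python3 -m inch '[[[0.013,0.002,0,0,0,-0.01],[0.013,0.002,0,0,0,-0.01],[0.013,0.002,0,0,0,-0.01]]]' >/dev/null && S && python3 -m inch '[[[0.013,0.002,0,0,0,-0.01],[0.013,0.002,0,0,0,-0.01],[0.013,0.002,0,0,0,-0.01]]]' >/dev/null && S && python3 -m inch '[[[0.013,0.002,0,0,0,-0.01],[0.013,0.002,0,0,0,-0.01],[0.013,0.002,0,0,0,-0.01]]]' >/dev/null && S ; python3 -c "
from h import *;s=r.sense();print(s['eef_pos'],s['contact_force'],s['tcp_rot'],pt('M',s['tcp_rot'][2]-.079,-19))"
```

```text
F 1.0 yaw 1.371 t 12.9
F 0.7 yaw 1.465 t 13.1
F 0.5 yaw 1.560 t 13.4
F 1.4 yaw 1.608 t 13.6
F 2.4 yaw 1.640 t 13.9
F 1.8 yaw 1.672 t 14.1
F 3.4 yaw 1.704 t 14.4
[614.79871413 -28.21113302  61.37835788] [ 1.79984522 -2.94310086 -0.48668435] [3.14123477e+00 3.50394964e-04 1.70391347e+00] (np.float64(616.2697667039339), np.float64(-26.850336823273295), np.float64(1.7039134742153057))
```

```bash

python3 -m inch '[[[-0.3,0,0,0,0,0],[-0.3,0,0,0,0,0],[-0.3,0,-0.2,0,0,0],[-0.3,0,-0.4,0,0,0],[-0.3,0,-0.7,0,0,0],[-0.3,0,-0.7,0,0,0],[-0.3,0,-0.7,0,0,0],[-0.3,0,-0.7,0,0,0]]]';  python3 - <<'E'
from h import *
s=r.sense();x,y,a=pt('L',.083,-40);print(x,y,a,row(s['eef_pos'],s['tcp_rot'][2],x,y,200,a))
E
```

```text
clock: 15.05
eef_pos: [623.0, -87.4, 202.4]
tcp_rot: [3.14, 0.0, 1.704]
contact_force: [-0.1, -0.2, -0.2]
opening: 0.0
grasp_force: 0.0
468.1172871033165 158.06603873306037 -0.03300000000000014 [ 1.3194 -0.6039  0.0121  0.     -0.      0.553 ]
```

```bash

python3 -m inch '[[[0.9,-0.4,0,0,0,0.55],[0.9,-0.4,0,0,0,0.55],[0.9,-0.4,0,0,0,0.55],[0.9,-0.4,0,0,0,0.55],[0.9,-0.4,0,0,0,0.55],[0.9,-0.4,0,0,0,0.55],[0.9,-0.4,0,0,0,0.55],[0.9,-0.4,0,0,0,0.55]]]';  python3 - <<'E'
from h import *
s=r.sense();x,y,a=pt('L',.083,-40);print(x,y,a,row(s['eef_pos'],s['tcp_rot'][2],x,y,200,a))
E
```

```text
clock: 15.72
eef_pos: [517.4, 80.9, 199.4]
tcp_rot: [-3.14, 0.003, 0.709]
contact_force: [0.3, -0.5, -0.3]
opening: 0.0
grasp_force: 0.0
468.1172871033165 158.06603873306037 -0.03300000000000014 [ 0.0641 -0.4532 -0.0029 -0.     -0.      0.2361]
```

```bash

python3 -m inch '[[[0.055,-0.45,0,0,0,0.236],[0.055,-0.45,0,0,0,0.236],[0.055,-0.45,0,0,0,0.236],[0.055,-0.45,0,0,0,0.236],[0.055,-0.45,0,0,0,0.236],[0.055,-0.45,0,0,0,0.236],[0.055,-0.45,0,0,0,0.236],[0.055,-0.45,0,0,0,0.236]]]';  
python3 -m inch '[[[0,0,0.675,0,0,0],[0,0,0.675,0,0,0],[0,0,0.675,0,0,0],[0,0,0.675,0,0,0],[0,0,0.675,0,0,0],[0,0,0.675,0,0,0]]]'
python3 - <<'E'
from h import *
s=r.sense();
for th in (.083,.3): x,y,a=pt('L',th,-19);print(x,y,a,row(s['eef_pos'],s['tcp_rot'][2],x,y,62,a))
E
```

```text
clock: 16.38
eef_pos: [467.5, 155.2, 199.9]
tcp_rot: [3.141, 0.003, -0.025]
contact_force: [0.0, 0.0, 0.1]
opening: -0.005
grasp_force: 0.0
clock: 16.88
eef_pos: [468.6, 155.4, 66.6]
tcp_rot: [3.141, 0.001, -0.026]
contact_force: [0.2, 1.5, 1.0]
opening: -0.006
grasp_force: 0.0
489.10585364095977 157.37316450571186 -0.03300000000000014 [ 0.1021 -0.0125  0.0232  0.     -0.      0.0023]
507.7726235571425 154.658518414582 0.18399999999999994 [ 0.1958 -0.0014  0.0232 -0.      0.     -0.0668]
```

```bash

S() { python3 g.py 2.8; }
python3 -m inch '[[[0.05,-0.005,0.02,0,0,0],[0.1,-0.01,0.02,0,0,0],[0.1,-0.01,0.02,0,0,0]]]' >/dev/null && S && python3 -m inch '[[[0.04,0.007,0,0,0,-0.03],[0.04,0.007,0,0,0,-0.03],[0.04,0.007,0,0,0,-0.03]]]' >/dev/null && S && python3 -m inch '[[[0.04,0.007,0,0,0,-0.03],[0.04,0.007,0,0,0,-0.03],[0.04,0.007,0,0,0,-0.03]]]' >/dev/null && S && python3 -m inch '[[[0.04,0.007,0,0,0,-0.03],[0.04,0.007,0,0,0,-0.03],[0.04,0.007,0,0,0,-0.03]]]' >/dev/null && S && python3 -m inch '[[[0.04,0.007,0,0,0,-0.03],[0.04,0.007,0,0,0,-0.03],[0.04,0.007,0,0,0,-0.03]]]' >/dev/null && S && python3 -m inch '[[[0.04,0.007,0,0,0,-0.03],[0.04,0.007,0,0,0,-0.03],[0.04,0.007,0,0,0,-0.03]]]' >/dev/null && S && python3 -m inch '[[[0.04,0.007,0,0,0,-0.03],[0.04,0.007,0,0,0,-0.03],[0.04,0.007,0,0,0,-0.03]]]' >/dev/null && S ; python3 -c "
from h import *;s=r.sense();print(s['eef_pos'],s['contact_force'],s['tcp_rot'],pt('L',s['tcp_rot'][2]+.116,-19))"
```

```text
F 0.6 yaw -0.027 t 17.1
F 0.2 yaw 0.065 t 17.4
F 1.1 yaw 0.157 t 17.6
F 0.8 yaw 0.251 t 17.9
F 0.3 yaw 0.345 t 18.1
F 0.5 yaw 0.439 t 18.4
F 0.2 yaw 0.533 t 18.6
[536.33861502 158.57093942  62.22398921] [ 0.0963165  -0.19823419  0.18951628] [-3.14149771e+00  1.20451624e-04  5.33080624e-01] (np.float64(537.7323916023291), np.float64(158.83853271333376), np.float64(0.5330806239491146))
```

```bash

S() { python3 g.py 2.8; }
python3 -m inch '[[[0.04,0.007,0,0,0,-0.03],[0.04,0.007,0,0,0,-0.03],[0.04,0.007,0,0,0,-0.03]]]' >/dev/null && S && python3 -m inch '[[[0.04,0.007,0,0,0,-0.03],[0.04,0.007,0,0,0,-0.03],[0.04,0.007,0,0,0,-0.03]]]' >/dev/null && S && python3 -m inch '[[[0.04,0.007,0,0,0,-0.03],[0.04,0.007,0,0,0,-0.03],[0.04,0.007,0,0,0,-0.03]]]' >/dev/null && S && python3 -m inch '[[[0.04,0.007,0,0,0,-0.03],[0.04,0.007,0,0,0,-0.03],[0.04,0.007,0,0,0,-0.03]]]' >/dev/null && S && python3 -m inch '[[[0.04,0.007,0,0,0,-0.03],[0.04,0.007,0,0,0,-0.03],[0.04,0.007,0,0,0,-0.03]]]' >/dev/null && S && python3 -m inch '[[[0.04,0.007,0,0,0,-0.03],[0.04,0.007,0,0,0,-0.03],[0.04,0.007,0,0,0,-0.03]]]' >/dev/null && S ; python3 -c "
from h import *;s=r.sense();print(s['eef_pos'],s['contact_force'],s['tcp_rot'],pt('L',s['tcp_rot'][2]+.116,-19))"
```

```text
F 0.5 yaw 0.627 t 18.9
F 0.4 yaw 0.722 t 19.1
F 0.5 yaw 0.816 t 19.4
F 5.0 yaw 0.910 t 19.6
[563.73938827 173.53595273  61.88707259] [-2.22828882 -4.4914757   1.93625941] [-3.14073380e+00  2.02361665e-03  9.10362364e-01] (np.float64(566.3709846217915), np.float64(174.55113653166592), np.float64(0.9103623642429843))
```

It caught at about 0.95 rad. I'll push about 2 mm more to be sure, then back off and go round to the other side.

```bash

python3 -m inch '[[[0.01,0.002,0,0,0,-0.007],[0.01,0.002,0,0,0,-0.007],[0.01,0.002,0,0,0,-0.007]]]'; python3 g.py 20
python3 -m inch '[[[-0.05,0,0,0,0,0],[-0.2,0,0,0,0,0],[-0.2,0,0,0,0,0],[-0.2,0,-0.3,0,0,0],[-0.2,0,-0.3,0,0,0],[-0.2,0,-0.3,0,0,0]]]';  python3 - <<'E'
from h import *
s=r.sense()
for z in(125,63): x,y,a=pt('L',.93,45);print(x,y,a,row(s['eef_pos'],s['tcp_rot'][2],x,y,z,a))
E
```

```text
clock: 19.88
eef_pos: [565.2, 174.6, 61.9]
tcp_rot: [-3.141, 0.002, 0.933]
contact_force: [-1.6, -4.7, 0.5]
opening: 0.0
grasp_force: 2.9
F 4.9 yaw 0.933 t 19.9
clock: 20.38
eef_pos: [545.4, 143.8, 126.5]
tcp_rot: [3.137, -0.006, 0.934]
contact_force: [1.1, -0.5, 1.0]
opening: -0.004
grasp_force: 0.0
603.5951560688937 216.05613053060372 0.814 [ 0.4637  0.019   0.0073 -0.     -0.      0.0382]
603.5951560688937 216.05613053060372 0.814 [ 0.4637  0.019   0.3173 -0.     -0.      0.0382]
```

```bash

python3 -m inch '[[[0.46,0.02,0,0,0,0.038],[0.46,0.02,0,0,0,0.038],[0.46,0.02,0,0,0,0.038],[0.46,0.02,0.1,0,0,0.038],[0.46,0.02,0.32,0,0,0.038],[0.46,0.02,0.32,0,0,0.038],[0.46,0.02,0.32,0,0,0.038]]]';  python3 - <<'E'
from h import *
im=r.grab_frame("top")[170:260,220:340,::-1]; cv2.imwrite("pics/l1.png",cv2.resize(im,None,fx=5,fy=5,interpolation=cv2.INTER_CUBIC))
s=r.sense(); T=np.array(s['eef_pos'])
for th in(.93,.2,.05,0): x,y,a=pt('L',th,19);print(x,y,a,row(T,s['tcp_rot'][2],x,y,62,a))
E
```

```text
clock: 20.97
eef_pos: [597.9, 214.2, 55.8]
tcp_rot: [-3.139, 0.005, 0.817]
contact_force: [0.1, -0.6, 0.4]
opening: -0.0
grasp_force: 0.0
585.7436658928968 197.15310700270518 0.814 [-0.1113  0.0095 -0.0207 -0.     -0.      0.0009]
536.9646137273838 158.5938274780851 0.08399999999999985 [-0.4188 -0.0363 -0.0207  0.     -0.      0.2333]
524.252704992508 155.63197301330158 -0.06600000000000006 [-0.4732 -0.0725 -0.0207  0.     -0.      0.281 ]
519.9344090986831 155.07217853231197 -0.1160000000000001 [-0.49   -0.0863 -0.0207  0.     -0.      0.2969]
```

View pics/l1.png

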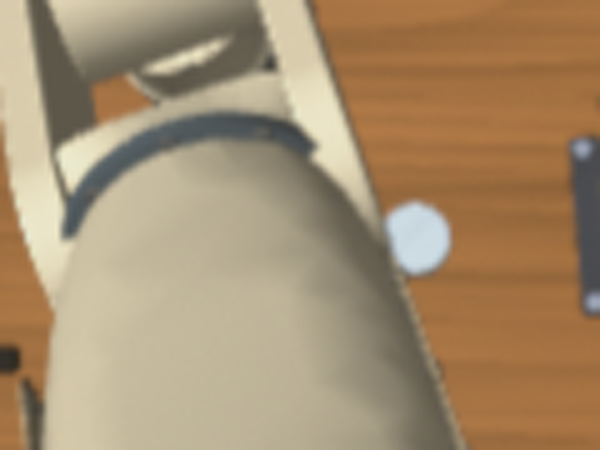

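The arm blocks the top view here. I'll raise the tool slightly and sweep the lever back.

```bash

python3 -m inch '[[[0,0,-0.033,0,0,0],[-0.05,0,-0.033,0,0,0],[-0.1,0,-0.033,0,0,0],[-0.1,0,-0.033,0,0,0]]]';python3 g.py 3 && python3 -m inch '[[[-0.043,0.007,0,0,0,0.032],[-0.086,0.01,0,0,0,0.064],[-0.13,0.009,0,0,0,0.095],[-0.173,0.003,0,0,0,0.127],[-0.215,-0.007,0,0,0,0.159],[-0.215,-0.007,0,0,0,0.159]]]'
python3 g.py 3; python3 - <<'E'
from h import *
s=r.sense(); T=np.array(s['eef_pos'])
for th in(.4,.3,.2,.1,.05,0): x,y,a=pt('L',th,19);print(th,row(T,s['tcp_rot'][2],x,y,62,a))
E
```

```text
clock: 21.35
eef_pos: [585.5, 199.0, 66.1]
tcp_rot: [3.141, 0.0, 0.817]
contact_force: [0.0, -0.4, -1.0]
opening: 0.0
grasp_force: 0.0
F 0.4 yaw 0.817 t 21.4
clock: 21.85
eef_pos: [555.3, 169.1, 65.5]
tcp_rot: [3.142, 0.0, 0.313]
contact_force: [-0.1, -0.8, 1.0]
opening: 0.002
grasp_force: 0.2
F 0.8 yaw 0.313 t 21.9
0.4 [-0.0169  0.0141  0.0174  0.     -0.      0.0092]
0.3 [-0.06    0.0202  0.0174  0.     -0.      0.0411]
0.2 [-0.1035  0.022   0.0174  0.     -0.      0.0729]
0.1 [-0.1469  0.0194  0.0174  0.     -0.      0.1047]
0.05 [-0.1685  0.0165  0.0174  0.     -0.      0.1206]
0 [-0.1899  0.0125  0.0174  0.     -0.      0.1366]
```

```bash

python3 -m inch '[[[-0.017,0.014,0.015,0,0,0.009],[-0.06,0.02,0.015,0,0,0.041],[-0.103,0.022,0.015,0,0,0.073],[-0.147,0.019,0.015,0,0,0.105],[-0.168,0.016,0.015,0,0,0.12],[-0.182,0.014,0.015,0,0,0.131],[-0.182,0.014,0.015,0,0,0.131],[-0.182,0.014,0.015,0,0,0.131]]]'
python3 -c "
from h import *
s=r.sense();print(s['eef_pos'],pt('L',s['tcp_rot'][2]+.116,19))"
python3 -m inch '[[[0.03,0,0,0,0,0],[0.2,0,0,0,0,0],[0.2,0,0,0,0,0],[0.2,0,-0.2,0,0,0],[0.2,0,-0.4,0,0,0],[0.2,0,-0.7,0,0,0],[0.2,0,-0.7,0,0,0],[0.2,0,-0.7,0,0,0]]]'
python3 -m inch '[[[0,0.8,0,0,0,0],[0,0.8,0,0,0,0],[0,0.8,0,0,0,0],[0,0.8,0,0,0,0],[-0.8,0.9,0,0,0,0],[-0.8,0.9,0,0,0,0],[-0.8,0.9,0,0,0,0],[-0.8,0.9,0,0,0,0]]]'
python3 -c "
from h import *
im=r.grab_frame('top');cv2.imwrite('pics/top2.png',im[:,:,::-1])
cv2.imwrite('pics/t2c.png',cv2.resize(im[180:255,240:470,::-1],None,fx=3.4,fy=3.4,interpolation=cv2.INTER_CUBIC))"
```

```text
clock: 22.52
eef_pos: [523.0, 156.1, 62.0]
tcp_rot: [-3.141, -0.0, -0.091]
contact_force: [-0.3, -0.5, -0.5]
opening: 0.0
grasp_force: 0.2
[522.98849334 156.07935128  61.9734229 ] (np.float64(522.1269471814593), np.float64(155.32896517359117), np.float64(-0.09065392835136032))
clock: 23.18
eef_pos: [566.2, 153.1, 207.4]
tcp_rot: [-3.138, -0.008, -0.092]
contact_force: [1.5, 0.0, 0.9]
opening: -0.003
grasp_force: 0.0
clock: 23.85
eef_pos: [383.8, -12.4, 200.7]
tcp_rot: [3.141, 0.002, -0.093]
contact_force: [-0.7, 0.5, -0.2]
opening: 0.002
grasp_force: 0.0
```

View pics/t2c.png

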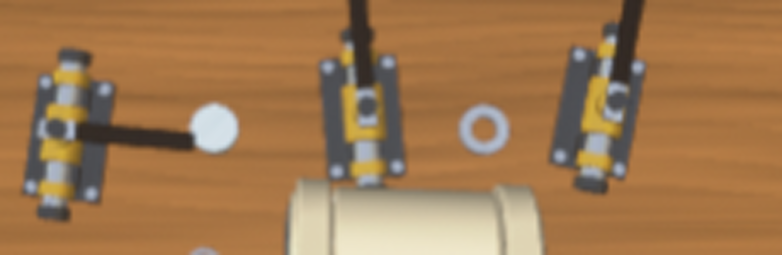

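The left lever is nearly square, with its nut at (56,129) and tip at (192,142) in the crop. The middle and right levers point away. I'll measure all three.

```bash
python3 - <<'E'
from h import *
im=cv2.imread("pics/top2.png")[155:245,240:440]
im=cv2.resize(im,None,fx=4,fy=4,interpolation=cv2.INTER_CUBIC); cv2.imwrite("pics/t2d.png",im)
P=w((256.5,217.9),90);T=w((296.5,221.8),77);print(ang(T-P)+np.pi/2+.116, np.hypot(*(T-P)))
# projected ideal: lever centreline for th=0 (L) and open (M,R), in crop pixels
for v,th in(("L",0),("M",np.pi/2),("R",np.pi/2)):
    a=pt(v,th,0,0);b=pt(v,th,0,117)
    print(v,(proj([[*a[:2],81],[*b[:2],81]])-[240,155])*4)
E
```

```text
0.028813484939888348 114.04838872168058
L [[ 67.87006345 252.95437738]
 [229.34862388 271.62034068]]
M [[431.11661633 226.68941058]
 [416.64292862  67.84586763]]
R [[722.96959484 220.27267377]
 [752.34040072  65.98199646]]
```

View pics/t2d.png

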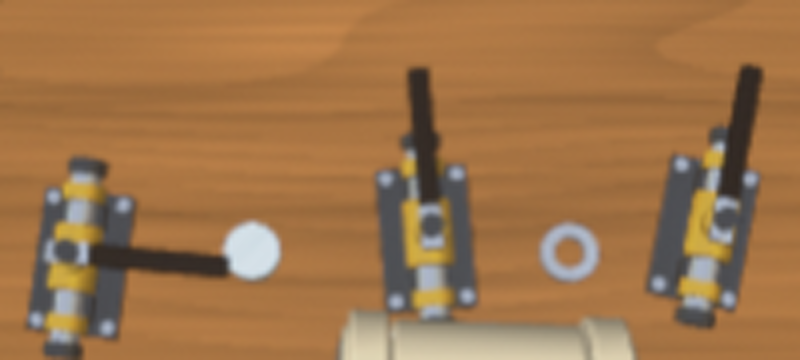

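```bash
python3 - <<'E'
from h import *
f=lambda p,z:w((240+p[0]/4,155+p[1]/4),z)
for n,q in dict(L=[(53,196),(37,319),(124,204),(107,327)],M=[(386,178),(397,302),(457,173),(468,297)],R=[(681,163),(658,283),(751,178),(729,299)]).items():
    a,b,c,d=[f(p,12) for p in q]; print(n,ang(a-b),ang(c-d),ang(c-a)+np.pi/2,ang(d-b)+np.pi/2)
for n,p,t in(("L",(67,252),(229,266)),("M",(432,223),(418,68)),("R",(724,218),(751,66))): print(n,ang(f(t,77)-f(p,90)))
s=r.sense(); x,y,a=pt('L',0,40); print(row(s['eef_pos'],s['tcp_rot'][2],x,y,200,a)); 
E
```

```text
L -0.10920033794091 -0.12268715529492578 -0.11408046530905946 -0.11234095890605644
M 0.08057719626005447 0.07483689223547085 0.0692678057793168 0.0675355950502472
R -0.21903591723566168 -0.2157641536600365 -0.21424969029962804 -0.22622020673818066
L -1.6469689530028082
M 0.0699725650807795
R -0.23492458286699727
[ 0.7414 -0.8966 -0.0022  0.     -0.      0.0075]
```

The middle and right levers are within about 0.01 rad of in line. The left is about 0.03 rad short of square, so I'll nudge it.

```bash

python3 -m inch '[[[0.74,-0.6,0,0,0,0],[0.74,-0.9,0,0,0,0.0075],[0.74,-0.9,0,0,0,0.0075],[0.74,-0.9,0,0,0,0.0075],[0.74,-0.9,0,0,0,0.0075],[0.74,-0.9,0,0,0,0.0075],[0.74,-0.9,0,0,0,0.0075],[0.74,-0.9,0,0,0,0.0075]]]'
python3 -m inch '[[[0,0,0.68,0,0,0],[0,0,0.68,0,0,0],[0,0,0.68,0,0,0],[0,0,0.68,0,0,0],[0,0,0.68,0,0,0],[0,0,0.68,0,0,0],[0,0,0.68,0,0,0]]]'
python3 -c "
from h import *
s=r.sense(); x,y,a=pt('L',0,19); print(row(s['eef_pos'],s['tcp_rot'][2],x,y,62,a))"
```

```text
clock: 24.57
eef_pos: [551.2, 154.5, 200.6]
tcp_rot: [3.141, 0.001, -0.114]
contact_force: [-1.3, -0.3, -0.1]
opening: 0.001
grasp_force: 0.0
clock: 25.15
eef_pos: [552.1, 153.6, 68.1]
tcp_rot: [-3.14, -0.003, -0.117]
contact_force: [-0.2, -0.3, 0.7]
opening: 0.005
grasp_force: 0.0
[-0.1606  0.0114  0.0306 -0.      0.     -0.0003]
```

```bash

python3 -m inch '[[[-0.05,0.01,0.025,0,0,0],[-0.12,0.01,0.025,0,0,0],[-0.15,0.01,0.025,0,0,0],[-0.15,0.01,0.025,0,0,0],[-0.15,0.01,0.025,0,0,0]]]'
python3 -c "
from h import *
s=r.sense(); x,y,a=pt('L',0,19); print(row(s['eef_pos'],s['tcp_rot'][2],x,y,62,a))"
```

```text
clock: 25.57
eef_pos: [521.0, 155.3, 61.9]
tcp_rot: [-3.141, -0.002, -0.116]
contact_force: [0.4, 1.1, -0.3]
opening: -0.001
grasp_force: 0.0
[-0.0051  0.0016 -0.0004 -0.      0.     -0.0001]
```

```bash

python3 -m inch '[[[-0.006,0,0,0,0,0],[-0.006,0,0,0,0,0],[-0.006,0,0,0,0,0]]]'
python3 -m inch '[[[0.03,0,0,0,0,0],[0.2,0,0,0,0,0],[0.2,0,0,0,0,0],[0.2,0,-0.2,0,0,0],[0.2,0,-0.4,0,0,0],[0.2,0,-0.7,0,0,0],[0.2,0,-0.7,0,0,0],[0.2,0,-0.7,0,0,0]]]'
python3 -m inch '[[[0,0.8,0,0,0,0],[0,0.8,0,0,0,0],[0,0.8,0,0,0,0],[0,0.8,0,0,0,0],[-0.8,0.9,0,0,0,0],[-0.8,0.9,0,0,0,0],[-0.8,0.9,0,0,0,0],[-0.8,0.9,0,0,0,0]]]'
python3 -c "
from h import *
im=r.grab_frame('top')[:,:,::-1];m=cv2.imread('pics/top2.png')
a=im[205:235,250:310];cv2.imwrite('pics/fin.png',cv2.resize(np.vstack([im[155:245,240:440],]),None,fx=4,fy=4,interpolation=cv2.INTER_CUBIC))
d=(a.max(2)<70)
for c in range(22,46,3): print(c+250, 205+np.flatnonzero(d[:,c]).mean(), end='; ')
" 
```

```text
clock: 25.82
eef_pos: [519.8, 155.2, 61.0]
tcp_rot: [-3.141, -0.0, -0.117]
contact_force: [0.1, 0.1, 1.1]
opening: -0.001
grasp_force: 0.0
clock: 26.48
eef_pos: [562.7, 151.1, 206.3]
tcp_rot: [-3.138, -0.008, -0.117]
contact_force: [1.0, 0.7, 0.6]
opening: 0.003
grasp_force: 0.0
clock: 27.15
eef_pos: [376.4, -10.1, 199.7]
tcp_rot: [3.141, 0.002, -0.118]
contact_force: [-0.4, -0.7, 0.9]
opening: 0.001
grasp_force: 0.0
272 219.5; 275 220.5; 278 220.5; 281 221.0; 284 221.5; 287 221.5; 290 222.5; 293 222.5;
```

View pics/fin.png

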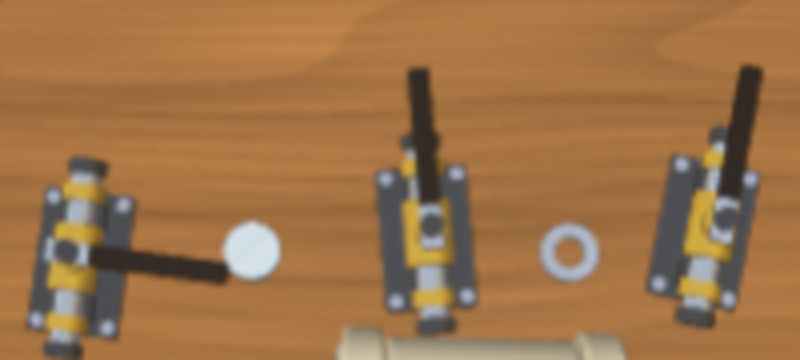

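The left lever's tip is now at about (229,271), which matches the ideal (229,271.6). The other two levers are open, and the pot and collar haven't moved.

```bash
python3 -c "
from rig import r
print(r.sign_off())"
```

```text
the job is handed in; nothing more can be done
None
```

The job is handed in: the middle and right levers swung freely and are left fully open, and the left one caught about 0.95 rad from shut (about 5 N felt, not forced) and is swung back square across its pipe.

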